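# Undo the swivel hasp of the tool chest

### The arm

A 6-joint arm with a two-finger parallel gripper is mounted at the origin on the work surface. World frame = base frame: x ahead of the robot, y to its left, z up, the work surface at z = 0. Lengths are in m, angles in degrees, forces in N, time in s.
With the tool pointing down it reaches from about 0.325 to 0.775 m from the base axis. Payload 5.5 kg.
Tool frame: the origin (TCP) lies at the centre of the arm's flange, where the gripper is bolted on; the fingertips stand 182 mm ahead of it and the grasp point (between the pads) lies 163 mm ahead of it; z points along the fingers, y is the line along which they close (so a half turn about z gives the same grasp; the last joint's range is limited). The gripper opens to 88 mm and grips with 3 to 60 N. Pads are 20 mm wide; open, the fingers measure 115 mm over their backs; the gripper's body (75 mm by 178 mm) begins 61 mm behind the grasp point.
Start: joints at [-75.212, 5.22, 70.514, -0, 104.267, -3.249], TCP at [0.186, -0.571, 0.405] pointing down, gripper open.
Joint ranges: [-164.24, 164.24], [-49.07, 125.15], [9.68, 141.18], [-86.29, 266.29], [3.28, 154.24], [-151.56, 151.56]. Speed limits (degrees/s): [147.25, 147.25, 172.46, 180, 180, 180].

### API

Orientations are given as [roll, pitch, yaw] about the fixed x, y, z axes, in that order (R = Rz(yaw) Ry(pitch) Rx(roll)).
In Python, from station import r gives the robot as it stands. The module is installed in compiled form; this text tells all that it offers. Calls block until the motion is done:
- r.reach(position, orientation): joint-space move of the TCP to a pose.
- r.servo_line(position, rotation=None, speed=0.15): straight line of the TCP; rotation=None keeps the orientation; speed is the mean speed in m/s.
- r.move_joints(angles): joint-space move.
- r.let_go() and r.grab(squeeze=None): open the fingers fully, or close them until they stop; squeeze is the grip in N (None keeps the last).
- r.wait(seconds).
- r.inverse_kinematics(position, orientation): joint angles nearest the present ones, or None.
- r.sense(): the state.
- r.snapshot(name): name is "scene" or "top" or "wrist"; returns a dict with "frame" (480x640x3 uint8, red, green, blue), "fx", "fy", "cx", "cy" (pixels), "R" (3x3) and "t" (3): a world point X has camera coordinates R X + t. Camera axes: x right, y down, z forward; pixel columns grow to the right and rows downward; lengths in m; the calibration is good to about 2 mm. A picture is of the moment at which its call begins. There is no depth.
A pose or a line that the arm cannot do raises r.IKError and nothing moves.
- r.hand_in(): hands the job in; it is judged then, once.
The state is a dict: "clock": time; "joints": joint angles; "joint_vel": joint speeds; "joint_torque": joint torques, N m; "tcp_pos": TCP position; "orientation": TCP orientation; "contact_force": force on the tool from outside, world axes, zero at the start; "torque": the same for the moment, N m; "opening": finger opening in m; "gripper_force": force on a finger pad.
Only numpy, scipy, OpenCV 4.12 (cv2) and the standard library are available. Lean on these libraries where they do the work, as an engineer would, in place of code of your own. Each camera call takes 0.05 s, during which the arm holds its last target. There are 200 camera calls.

### The job

Unfasten the low plywood tool chest so that its lid is free: first turn the swivel staple until its eye lies in line with the slot of the hasp, then swing the steel hasp strap up off the staple and lay it right back on the lid. Leave the lid shut and the staple in line, and do not disturb the things standing around and on the chest.

Things in the scene. Friction and masses are not known exactly. Their poses are not given: they have to be found in the camera images.
- chest: low plywood tool chest, 320 (its x) by 380 (y) by 150 mm high, fixed in place; origin at the centre of its underside, x towards its back. Its level top, 150 mm up, is a fixed front board, 125 mm deep, and behind it the lid. Mid-top, across the seam, is a steel hasp: a strap hinged to the lid lies forward over the board, and a swivel staple stands up from the board through its slot
- staple_eye (a point): centre of the eye of the swivel staple, an upright dark steel oval 30 mm long (its y), 9 mm thick (its x), 10 to 34 mm above the chest's top (centre 22), on a round neck; it turns about its vertical axis. Crosswise it bars the strap, whose slot is 20 mm wide and 43 long; along the strap it lets it pass. Nothing stands beside it but the strap's bent-up end, 65 mm in front of its axis
- staple (a joint): angle of the swivel staple, rad: 0 = eye straight across the strap, 1.57 = in line with the strap's slot (a stop at both); grows anticlockwise seen from above. It turns stiffly (0.04 N m) and stays where it is left; the strap passes it from about 1.25 up
- hasp_hinge (a point): centre of the hasp's hinge pin on the front edge of the lid, 6 mm above the chest's top; the pin runs along y, the x axis points to the back of the chest. The staple's axis is 50 mm in front of it (-x)
- strap_end (a point): middle of the bent-up end of the hasp strap, by which it is lifted. The strap is 38 mm wide, 4 mm thick, its upper face 8 mm above the chest's top when shut; 115 mm from the hinge pin it is bent up to a lip 38 mm wide, 4 mm thick, with a curled edge 8 mm thick and 34 mm above the top. This point is mid-lip, 19 mm above the top (13 mm above the pin) when shut; it turns with the strap
- strap (a joint): angle of the hasp strap in rad: 0 = shut, flat over the front board; 1.57 = upright; 2.93 = laid back on the lid, resting on its bent-up end. It weighs about 0.1 kg and swings freely with a little friction, so that past upright it drops back by itself
- lid (a joint): angle of the chest's lid in rad, 0 = shut; hinged along the back edge of the chest, 380 mm wide, 193 mm deep, 0.6 kg; opens upward
- stool: folded wooden step stool lying flat, 420 by 290 mm, its upper board 72 mm above the bench, fixed in place beside the chest; origin at the centre of its underside
- jug: orange plastic measuring jug, 104 mm across, 125 mm high, with a handle, on the stool; origin under its centre
- jar: closed white ceramic jar, 78 mm across, 105 mm high, on the stool; origin under its centre
- bottle: glass bottle with a twist top, 64 mm across, 182 mm high, on the stool; origin under its centre
- pliers: steel pliers with black grips, 165 mm long, 14 mm high, lying on the lid near one end of the chest; origin under its middle
- tin: small flat aluminium tin, 60 mm across, 32 mm high, on the front board near the other end of the chest; origin under its centre
- mug: white ceramic mug, 82 mm across, 90 mm high, on the bench left of the chest; origin under its centre
- scrub_brush: wooden scrubbing brush, 150 by 55 by 47 mm, bristles down, on the bench left of the chest; origin under its centre

How it is judged:
By the outcome, as a careful person would: the job done as asked, in the order asked, and still so for the second after the job is handed in, with the robot touching nothing.
It also fails if it takes over 54 s, if anything falls off the work surface, if the arm or the gripper's body presses on something with over 40 N, if the wrist force passes 120 N, or if a joint passes its speed limit or range.

## Working session

There is one attempt and no reset: what is moved stays moved. The work goes in short steps, each a Python script; the robot and the scene stay as the last script left them, time stands still between calls to the robot, and variables do not carry over. Pictures are saved under pics/ and viewed, at most 10 in all, crops included, and the job is handed in when it is done.

```bash
mkdir -p pics; cat > h.py <<'E'
import numpy as np, cv2
from station import r
def snap(n,f,crop=None,scale=1):
    s=r.snapshot(n); im=cv2.cvtColor(s["frame"],cv2.COLOR_RGB2BGR)
    if crop: a,b,c,d=crop; im=im[b:d,a:c]
    if scale!=1: im=cv2.resize(im,None,fx=scale,fy=scale,interpolation=cv2.INTER_CUBIC)
    cv2.imwrite("pics/"+f,im); return s
def ray(s,u,v,z):
    R=np.array(s["R"]);t=np.array(s["t"]);c=-R.T@t
    d=R.T@np.array([(u-s["cx"])/s["fx"],(v-s["cy"])/s["fy"],1]); return c+d*(z-c[2])/d[2]
def proj(s,X):
    p=np.array(s["R"])@np.array(X)+np.array(s["t"]); return s["fx"]*p[0]/p[2]+s["cx"],s["fy"]*p[1]/p[2]+s["cy"]
E
python3 - <<'E'
from h import *
import pickle
for n in("top","scene"):
    s=snap(n,n+".png"); pickle.dump(s,open(n+".pkl","wb")); print(n,-np.array(s["R"]).T@s["t"],s["fx"])
print(r.sense())
E
```

```text
top [ 0.29986515 -0.06160315  1.426758  ] 535.0267318851087
scene [ 1.33735252 -0.22090644  1.02690368] 481.04032291753197
{'clock': 0.1, 'joints': array([-7.52136424e+01,  5.25913482e+00,  7.05733065e+01, -5.04086573e-04,
        1.04265515e+02, -3.24872026e+00]), 'joint_vel': array([-0.03090866, -0.05873827, -0.20541692,  0.01427338, -0.00353561,
       -0.04883952]), 'joint_torque': array([ 2.39797213e-03, -4.47857022e+01, -4.07570279e+01,  6.98953634e-02,
        2.84683082e-02, -1.00999273e-04]), 'tcp_pos': array([ 0.18577139, -0.57057983,  0.40363261]), 'orientation': array([-1.79902174e+02, -5.06324412e-03,  1.80349498e+01]), 'contact_force': array([-0.95495488, -0.17371529, -0.71930093]), 'torque': array([ 0.00811711, -0.01138171, -0.05562986]), 'gripper_force': 0.0, 'opening': 0.0876453404475988}
```

View pics/top.png

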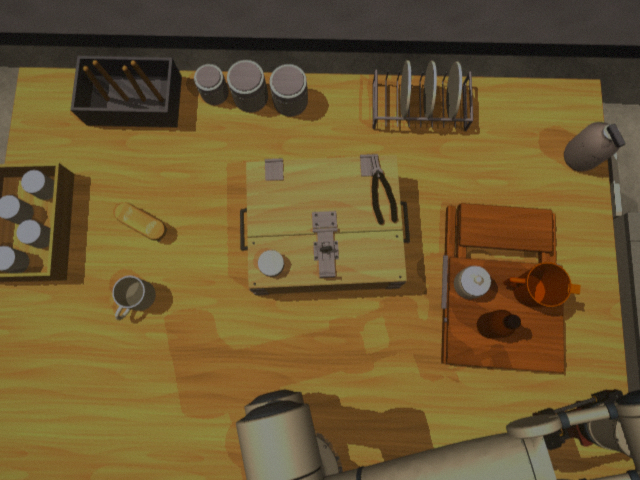

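View pics/scene.png

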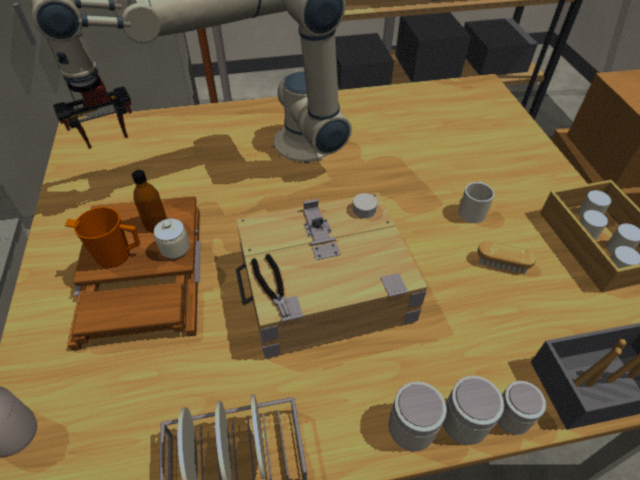

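The top view shows the chest upright in the image. The hasp hinge is near (325,232), the staple at (326,248), the strap end at (328,274) and the tin at (271,263). I'll estimate positions, then go above for a close look.

```bash
python3 - <<'E'
from h import *
import pickle
s=pickle.load(open("top.pkl","rb"))
S=ray(s,326,248,.172);E=ray(s,328,274,.17);L=ray(s,250,235,.15);Rr=ray(s,402,231,.15);print(S,E,L,Rr)
yaw=np.degrees(np.arctan2(*(L-Rr)[[0,1]]));print("tilt",-yaw)
p=r.sense()["tcp_pos"]
r.servo_line([p[0],p[1],.50],speed=.25)
r.reach([S[0]-.03,S[1],.50],[180,0,0])
w=snap("wrist","w1.png");pickle.dump(w,open("w1.pkl","wb"))
print(-np.array(w["R"]).T@w["t"],w["R"],r.sense()["clock"],r.sense()["joints"],proj(w,S),proj(w,E))
E
```

```text
[ 0.54523316 -0.06330268  0.172     ] [ 0.48299089 -0.06944056  0.17      ] [0.57753607 0.12307615 0.15      ] [ 0.59627782 -0.24832336  0.15      ]
tilt 2.888837987508866
[ 0.59694872 -0.06523933  0.48039862] [[ 1.83602858e-04 -9.99999692e-01 -7.62769166e-04]
 [-9.54498871e-01 -4.02717485e-04  2.98214258e-01]
 [-2.98214474e-01  6.73309318e-04 -9.54498651e-01]] 2.85 [-1.08333157e+01 -4.84635352e+00  7.08334747e+01 -9.37763054e-03
  1.14023328e+02  7.92247289e+01] (np.float64(320.21133406775954), np.float64(190.63716633739233)) (np.float64(327.6451458792583), np.float64(264.04747298708435))
```

View pics/w1.png

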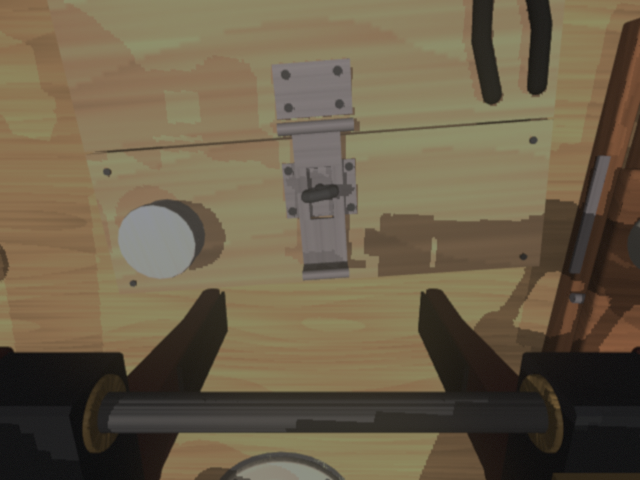

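The wrist view shows the hinge barrel at about (316,127), the eye crosswise at (320,193) and the lip's curled top edge from (303,278) to (349,277). I'll cross-check these against the known 50, 65 and 115 mm distances.

```bash
python3 - <<'E'
from h import *
import pickle
w=pickle.load(open("w1.pkl","rb"))
H1=ray(w,278,130,.159);H2=ray(w,355,124,.159);H=(H1+H2)/2
S=ray(w,320.5,193,.180);E=(ray(w,303,276,.182)+ray(w,349,275,.182))/2
a=ray(w,95,153,.15);b=ray(w,547,119.5,.15);d=a-b
print("yaw",np.degrees(np.arctan2(-d[0],d[1])), "yawHE",np.degrees(np.arctan2(*(H-E)[[1,0]])))
for n,v in dict(H=H,S=S,E=E,tin=ray(w,160,240,.182)).items(): print(n,v.round(4))
print(np.linalg.norm((H-S)[:2]),np.linalg.norm((H-E)[:2]),np.linalg.norm((H1-H2)))
E
```

```text
yaw 4.100687610660464 yawHE 3.785397784094428
H [ 0.5931 -0.0603  0.159 ]
S [ 0.5448 -0.0636  0.18  ]
E [ 0.4775 -0.068   0.182 ]
tin [0.5076 0.0636 0.182 ]
0.048444189973843144 0.1158692332608342 0.06046308114209345
```

```bash
python3 - <<'E'
from h import *
S=[.5442,-.0637]
y=4.0
j=r.inverse_kinematics([*S,.42],[180,0,y+130]);print(j)
r.reach([*S,.42],[180,0,y+130])
r.servo_line([*S,.347],speed=.08)
print(r.sense()["contact_force"])
r.grab(15); r.wait(.2)
s=r.sense();print(s["opening"],s["gripper_force"],s["contact_force"],s["tcp_pos"],s["orientation"])
for a in (145,160,172,181):
    r.servo_line([*S,.347],[180,0,y+a],speed=.05)
    s=r.sense();print(a,s["opening"],s["contact_force"].round(2),s["torque"].round(3),s["orientation"][2],s["clock"])
r.let_go(); r.servo_line([*S,.45],speed=.2)
snap("wrist","w2.png");print(r.sense()["clock"],r.sense()["joints"])
E
```

```text
[-10.23391887  -2.61751797  76.90865434   0.         105.70886364
 -54.23391887]
[-0.63626244 -0.39338957 -0.98310618]
0.00873409159829108 14.959882646799088 [1.9169954  4.69877993 0.49135059] [ 0.54438365 -0.06289323  0.3471408 ] [ 1.79890387e+02 -4.47370845e-02  1.34065845e+02]
145 0.009031686274590708 [1.94 4.17 0.6 ] [ 0.904 -0.611 -0.   ] 149.0971747175671 7.7
160 0.009131578982181546 [ 3.02  4.71 -0.58] [ 1.078 -0.678  0.019] 164.1114647641513 8.1083
172 0.009169527818195982 [ 2.52  5.76 -0.19] [ 1.166 -0.66   0.046] 176.12675543279477 8.4667
181 0.008882411121409327 [3.4  6.11 0.4 ] [ 1.234 -0.653 -0.206] -174.8843734847517 8.775
10.7583 [-1.02338944e+01 -1.97635747e+00  7.34307823e+01  5.37250529e-04
  1.08705817e+02 -1.05232639e+02]
```

View pics/w2.png

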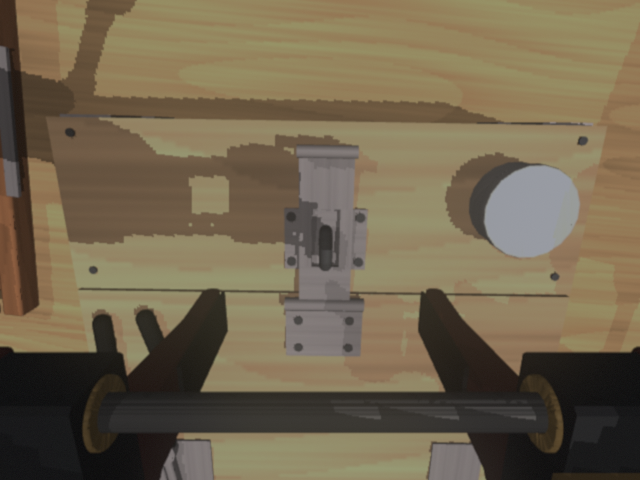

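The eye now lies in line with the slot, at (325,248). The strap is still shut and its lip is at (328,152). Next I'll grip the lip lightly by its side edges, so it can pivot between the pads, and follow the hinge arc.

```bash
python3 - <<'E'
from h import *
y=np.radians(4.0); H=np.array([.5938,-.0597,.156]); G=.173
def P(th,up=0):
    dx=-.115*np.cos(th)+.013*np.sin(th); dz=.115*np.sin(th)+.013*np.cos(th)
    return [H[0]+dx*np.cos(y),H[1]+dx*np.sin(y),H[2]+dz+G+up]
r.reach(P(0,.06),[180,0,184])
r.servo_line(P(0),speed=.08); print(r.sense()["contact_force"])
r.grab(5); r.wait(.1)
s=r.sense();print(s["opening"],s["contact_force"])
f0=s["contact_force"]
for th in np.linspace(0,2.85,14)[1:]:
    r.servo_line(P(th),speed=.07)
    s=r.sense();print(round(th,2),s["opening"].round(4),s["contact_force"].round(1),s["clock"])
    if s["opening"]<.03 or np.linalg.norm(s["contact_force"]-f0)>15: print("STOP");break
snap("scene","s2.png",(200,150,460,345),3)
E
```

```text
[ 0.23686252 -0.09738523  0.23838889]
0.037884471689164624 [-0.2417321   5.06430538  1.24406352]Traceback (most recent call last):
  File "<stdin>", line 13, in <module>
AttributeError: 'float' object has no attribute 'round'
```

```bash
python3 - <<'E'
from h import *
y=np.radians(4.0); H=np.array([.5938,-.0590,.156]); G=.173
def P(th,up=0):
    dx=-.115*np.cos(th)+.013*np.sin(th); dz=.115*np.sin(th)+.013*np.cos(th)
    return [H[0]+dx*np.cos(y),H[1]+dx*np.sin(y),H[2]+dz+G+up]
for th in np.linspace(0,2.85,14)[2:]:
    r.servo_line(P(th),speed=.07)
    s=r.sense();print(round(th,2),round(s["opening"],4),s["contact_force"].round(1),s["clock"])
    if s["opening"]<.03 or np.linalg.norm(s["contact_force"])>18: print("STOP");break
snap("scene","s2.png",(200,150,460,345),3)
E
```

```text
0.44 0.0383 [-0.9  5.1 -0.2] 14.025
0.66 0.0376 [-0.6  4.8 -0.3] 14.5333
0.88 0.038 [-0.4  4.8 -0.2] 15.0417
1.1 0.0379 [ 0.2  5.3 -1.1] 15.55
1.32 0.0377 [ 0.6  6.1 -1.5] 16.0583
1.53 0.0383 [-0.6  4.9 -0.3] 16.5667
1.75 0.0379 [-0.2  5.2 -0.3] 17.075
1.97 0.0378 [ 0.1  4.9 -0.6] 17.5833
2.19 0.0378 [ 1.   6.  -0.2] 18.0917
2.41 0.038 [-0.6  5.  -0.7] 18.6
2.63 0.0381 [ 0.8  5.7 -0.1] 19.1083
2.85 0.0379 [ 1.   4.2 -1.3] 19.6167
```

View pics/s2.png

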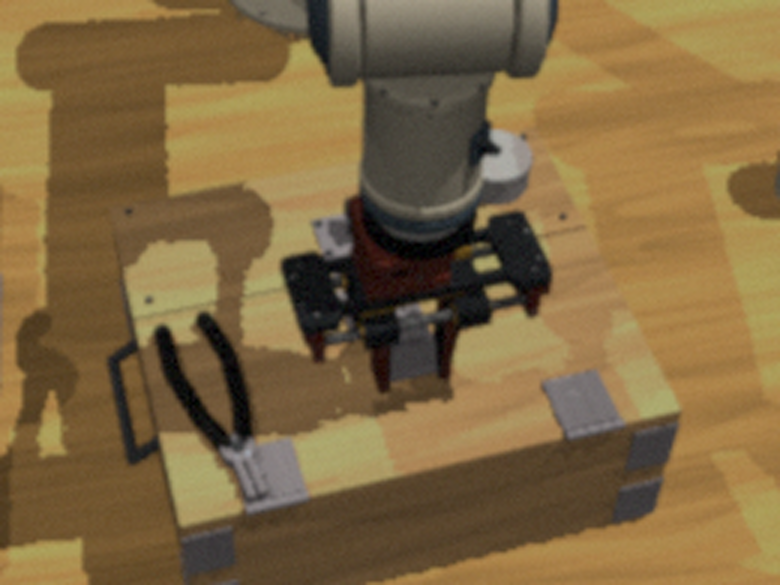

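The strap is laid back and held between the fingers at about (412,350), and the lid is shut. I'll lower the last few millimetres, release, rise and look.

```bash
python3 - <<'E'
from h import *
p=r.sense()["tcp_pos"]
r.servo_line([p[0],p[1],p[2]-.005],speed=.03)
r.let_go(); r.wait(.2)
r.servo_line([p[0],p[1],.48],speed=.15)
r.reach([.45,-.06,.48],[180,0,184])
r.wait(.3)
snap("scene","s3.png",(200,150,460,345),3)
snap("top","t3.png",(220,140,440,305),3.5)
s=r.sense();print(s["clock"],s["contact_force"])
E
```

```text
23.5667 [-0.05231145  0.32701487  0.85416776]
```

View pics/s3.png

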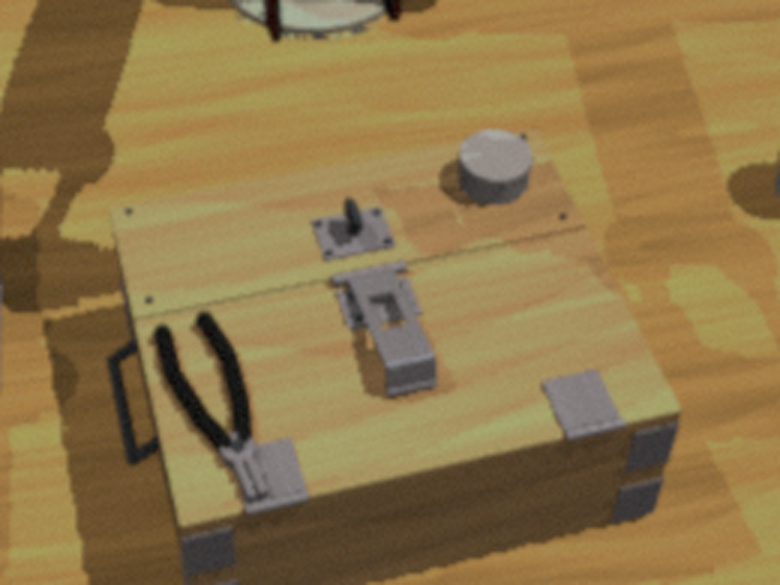

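View pics/t3.png

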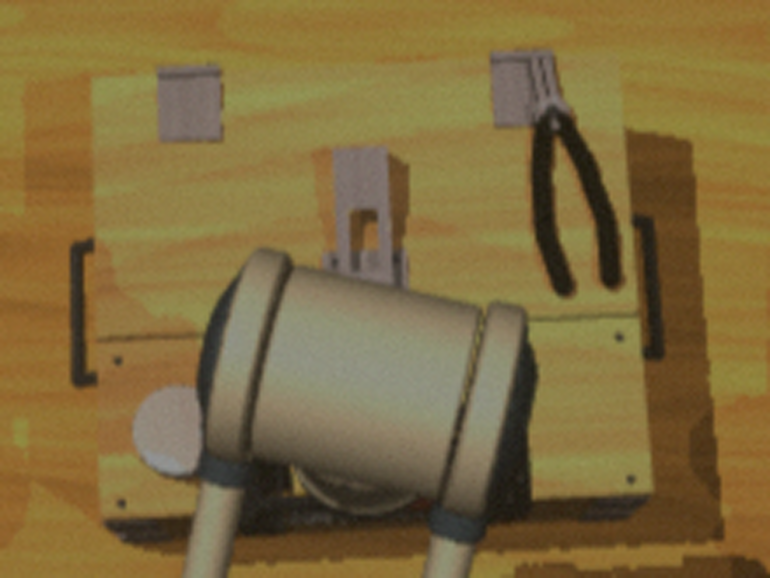

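The strap rests back on the lid on its bent-up end, at (410,370) in the scene crop. The staple is in line at (352,218), the lid is shut, and the tin and pliers have not moved.

```bash
python3 -c "
from station import r
print(r.hand_in())"
```

```text
the job is handed in; nothing more can be done
None
```

The chest is unfastened and handed in at about 24 s on the robot clock: I turned the staple in line first, then laid the strap right back on the lid; in the last pictures the lid is shut and the tin and pliers are undisturbed.

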